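# Sort the salvaged parts and show the choke that has its core

### The arm

A 6-joint arm with a two-finger parallel gripper is mounted at the origin on the work surface. World frame = base frame: x ahead of the robot, y to its left, z up, the work surface at z = 0. Lengths are in m, angles in rad, forces in N, time in s.
With the tool pointing down it reaches from about 0.3 to 0.875 m from the base axis. Payload 6.4 kg.
Tool frame: the origin (TCP) lies on the centre line of the jaws, within the pads' length; the fingertips stand 25 mm ahead of it and the grasp point (between the pads) lies 6 mm ahead of it (ctrl.tips_ahead is the z of the fingertips in the tool frame, in m); z points along the fingers, x is the direction in which the jaws open and shut, and the axes are right-handed (so a half turn about z gives the same grasp; the last joint's range is limited). The gripper opens to 85 mm and grips with 20 to 120 N. Pads are 22 mm wide; open, the fingers measure 114 mm over their backs; the gripper's body (76 mm by 85 mm) begins 54 mm behind the grasp point. The pads swing forward as they close: fully open they stand 13 mm farther back than shut.
Start: joints at [-1.34, 0.181, 1.607, -0, 1.354, -0.206], TCP at [0.243, -0.521, 0.256] pointing down, gripper open.
Joint ranges: [-2.99, 2.99], [-0.89, 2.07], [0.3, 2.58], [-1.14, 4.28], [0, 2.63], [-3.12, 3.12]. Speed limits (rad/s): [2.57, 2.57, 3.01, 3.14, 3.14, 3.14].

### API

Orientations are given as a unit quaternion [w, x, y, z].
In Python, from bench import ctrl gives the robot as it stands.
- The arm moves only by the shell command python3 -m pendant 'ROWS'. ROWS is JSON, a list that holds one entry, the list of rows, each a list of 7 numbers: the shift along the tool's x, y, z in m, then the turn, a rotation vector about the tool's x, y, z in rad, then the closure, from -1 (fully open) to 1 (shut). A call has 1 to 10 rows; each row shifts and turns the commanded pose from where the row before left it, along the tool's axes as they then stand; what a row does not reach is not made up. A row lasts 1/10 s, in which the tool goes at most 50 mm and 8.59 degrees, less where a joint would pass 70% of its speed; a pose out of reach is approached as far as the arm can. A call with a gripper value outside its range is refused whole. The fingers move at their own pace and stop on an object; the grip force is fixed at half the most. Time passes only in rows, so rows that do not move let the fingers close. It gives the time, the measured TCP pose, the force and the opening at its end, in the units of the state.
- ctrl.get_obs(): the state, without advancing time (a new reading comes with each control period).
- ctrl.camera(name): name is "scene" or "top"; returns (picture, depth): 480x640x3 uint8, red, green, blue; 480x640 float32, m along the optical axis (not along the pixel's ray), 0 where there is no reading.
- ctrl.calibration(name): a dict with "fov_y" (degrees; the focal length in pixels is half the picture's height over the tangent of half this angle, whatever the lens; pixels are square), "cx", "cy" (the principal point, pixels), "D" ([k1, k2, p1, p2, k3] as OpenCV has them; the pictures are not rectified), "camera_from_world" (4x4, takes a point from world to camera coordinates). Camera axes: x right, y down, z forward; pixel columns grow to the right and rows downward; lengths in m; the calibration is good to about 2 mm. A picture is of the moment at which its call begins. calibration takes no time and is no camera call.
- ctrl.hand_in(): hands the job in, once; it reports no verdict.
The state is a dict: "time_s": time; "q": joint angles; "dq": joint speeds; "joint_efforts": joint torques, N m; "eef_pos": TCP position; "eef_rot": TCP orientation; "wrist_force": force on the tool from outside, world axes, zero at the start; "torque": the same for the moment, N m; "opening": opening from 0.0 (shut) to 1.0 (fully open).
Only numpy, scipy, OpenCV 4.12 (cv2) and the standard library are available. Lean on these libraries where they do the work, as an engineer would, in place of code of your own. Each camera call takes 0.05 s, during which the arm holds its last target.

### The job

Tidy the parts stripped from the inverter: put the loose black capacitor and the loose blue relay each into the grey bin that already holds its kind. Then find which of the two identical yellow chokes is heavier: lift the one on the blue pad well clear, stand it back on its pad and let go, then lift the one on the white pad. Finish while holding the heavier choke in the gripper, upright and still, about 100 mm above the middle of the scanner's dark window and touching nothing else, with the lighter one standing in the middle of its own pad; leave everything else where it is and tip neither choke over.

Things in the scene. Friction and masses are not known exactly. Their poses are not given: they have to be found in the camera images.
- choke_k: one of two look-alike chokes: yellow block 46 (its x) x 40 mm (its y) on a black base 58 x 50 x 6 mm, dark strap over the top along x, 48 mm tall. Origin: centre of underside; z up. Grip the yellow +y/-y faces, 40 mm apart, at heights 6 to 46 mm. Stands on one of the pads. 0.2 to 0.65 kg; one is at least 0.15 kg heavier than the other, told only by its weight in the hand.
- choke_m: one of two look-alike chokes: yellow block 46 (its x) x 40 mm (its y) on a black base 58 x 50 x 6 mm, dark strap over the top along x, 48 mm tall. Origin: centre of underside; z up. Grip the yellow +y/-y faces, 40 mm apart, at heights 6 to 46 mm. Stands on one of the pads. 0.2 to 0.65 kg; one is at least 0.15 kg heavier than the other, told only by its weight in the hand.
- pad_blue: blue square pad fixed to the bench, 80 x 80 mm, 4 mm thick. Origin: centre of its underside, on the bench. A choke stands near its middle.
- pad_white: white square pad fixed to the bench, 80 x 80 mm, 4 mm thick. Origin: centre of its underside, on the bench. A choke stands near its middle.
- capacitor: loose black can capacitor standing upright, 30 mm diameter, 40 mm tall, silver top, about 60 g. Origin: centre of its underside.
- relay: loose blue box-shaped relay with a pale label on top, 34 mm along its x, 28 mm along its y, 30 mm tall, about 60 g. Origin: centre of its underside; z up.
- bin_capacitors: fixed grey open bin, 120 mm along its x, 150 mm along its y, 45 mm tall, walls and floor 4 mm. Three black capacitors (40 mm tall) stand fixed in the half towards its +y; the other half is free. Origin: centre of its underside; z up. The other grey bin holds blue relays.
- bin_capacitors_free (a point): middle of the free half of the capacitor bin's floor, 4 mm above the bench; the free floor is about 112 mm along the bin's x and 70 mm along its y.
- bin_relays: fixed grey open bin, 120 mm along its x, 150 mm along its y, 45 mm tall, walls and floor 4 mm. Three blue relays (30 mm tall) stand fixed in the half towards its +y; the other half is free. Origin: centre of its underside; z up. The other grey bin holds black capacitors.
- bin_relays_free (a point): middle of the free half of the relay bin's floor, 4 mm above the bench; the free floor is about 112 mm along the bin's x and 70 mm along its y.
- scanner: white upward-looking scanner fixed to the bench, 110 x 130 x 40 mm, with a dark window framed in green on its top. Origin: centre of its underside.
- window (a point): centre of the scanner's dark window (85 x 85 mm), on its upper face 40 mm above the bench; z up. The 100 mm are from here to the choke's underside.
- heatsink: bystander, leave alone: finned aluminium heat sink, 50 x 50 x 36 mm. Origin: centre of its underside.
- screwdriver: bystander, leave alone: red-handled screwdriver, 170 mm long, lying. Origin: at its middle, on the bench.
- jar: bystander, leave alone: small amber jar with black cap, 44 mm across, 55 mm tall. Origin: centre of its underside.
- tape_roll: bystander, leave alone: orange tape roll lying flat, 64 mm across, 19 mm tall. Origin: centre of its underside.
- screw_dish: bystander, leave alone: small steel dish, 70 mm across, 25 mm tall. Origin: centre of its underside.
- brush: bystander, leave alone: wooden-handled brush, 150 mm long, lying. Origin: at its middle, on the bench.
Things that resemble listed ones, but are neither listed nor needed, are in the scene too. What is shaped like the choke_m but green, pink or red is not meant.

How it is judged:
By the outcome, as a careful person would: the job done as asked, in the order asked, and still so for the second after the job is handed in, while the arm keeps its last pose, push and grip.
It also fails if it takes over 72 s, if anything falls off the work surface, if the arm or the gripper's body presses on something with over 40 N, if the wrist force passes 120 N, or if a joint passes its speed limit or range.

## Working session

There is one attempt and no reset: what is moved stays moved. The work goes in short steps, Python scripts to look and compute and a shell command to move; the robot and the scene stay as the last step left them, time stands still between calls to the robot, and variables do not carry over. Pictures are saved under pics/ and viewed, and the job is handed in when it is done.

```bash
ls; mkdir -p pics; python3 - <<'E'
from bench import ctrl
import cv2,numpy as np,json
o=ctrl.get_obs();print(o, ctrl.tips_ahead)
for n in("scene","top"):
    p,d=ctrl.camera(n);cv2.imwrite(f"pics/{n}0.png",p[:,:,::-1]);np.save(f"pics/{n}0_d.npy",d);np.save(f"pics/{n}0_p.npy",p)
    print(n,ctrl.calibration(n))
E
```

```text
pics
{'time_s': 0.0, 'q': array([-1.34030419e+00,  1.81540476e-01,  1.60800318e+00,  2.11489612e-05,
        1.35376774e+00, -2.06275495e-01]), 'dq': array([-0.00091798, -0.00071943, -0.00093256,  0.00025668, -0.00066027,
        0.00067124]), 'joint_efforts': array([-1.69838804e-03, -4.44872653e+01, -3.51340127e+01, -3.60417198e-04,
        9.06761969e-03, -2.23689568e-05]), 'eef_pos': array([ 0.24315064, -0.52051106,  0.25538675]), 'eef_rot': array([-6.07654600e-04,  8.43506835e-01, -5.37117754e-01, -6.07770008e-04]), 'wrist_force': array([ 0.67344703, -0.56085792, -0.44347942]), 'torque': array([-0.03244345,  0.0301582 , -0.00156406]), 'opening': 1.0009830937286825} 0.025
scene {'fov_y': 52.25449136888557, 'cx': 318.83043076979254, 'cy': 232.32678269133075, 'D': array([-0.1265952,  0.       ,  0.       ,  0.       ,  0.       ]), 'camera_from_world': array([[ 0.89261705,  0.45081388,  0.00128763, -0.49649236],
       [ 0.24097545, -0.47471655, -0.84650755, -0.06862389],
       [-0.38100609,  0.75591735, -0.53237516,  1.20356123],
       [ 0.        ,  0.        ,  0.        ,  1.        ]])}
top {'fov_y': 51.28225510929999, 'cx': 328.6048512970495, 'cy': 236.86493457344596, 'D': array([-0.0358463,  0.       ,  0.       ,  0.       ,  0.       ]), 'camera_from_world': array([[-0.00872678, -0.99993501,  0.00733625,  0.00700167],
       [-0.98024926,  0.00710496, -0.19763833,  0.55021717],
       [ 0.19757336, -0.00891609, -0.98024756,  1.22092552],
       [ 0.        ,  0.        ,  0.        ,  1.        ]])}
```

View pics/top0.png

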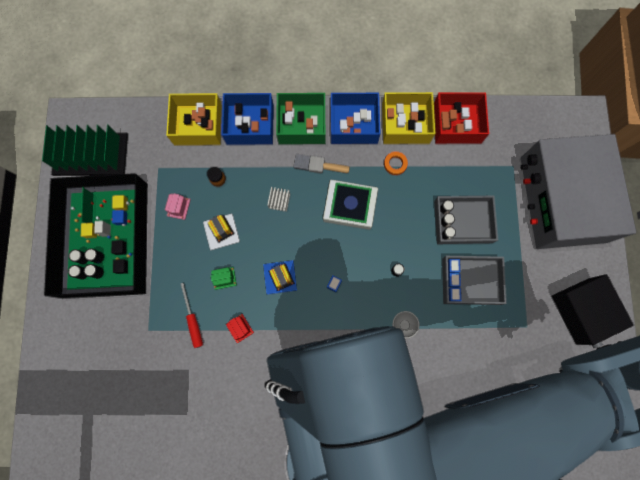

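View pics/scene0.png

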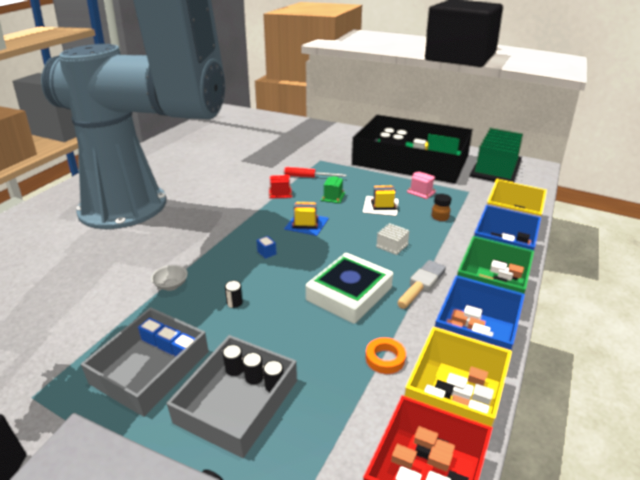

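```bash
cat > h.py <<'E'
import numpy as np,cv2
from bench import ctrl
def cam(n):
    c=ctrl.calibration(n);f=240/np.tan(np.radians(c["fov_y"]/2))
    return np.array([[f,0,c["cx"]],[0,f,c["cy"]],[0,0,1]]),c["D"],c["camera_from_world"]
def onplane(n,uv,z):
    K,D,T=cam(n);uv=np.array(uv,float).reshape(-1,1,2)
    r=cv2.undistortPoints(uv,K,D).reshape(-1,2);r=np.c_[r,np.ones(len(r))]@T[:3,:3]
    o=-T[:3,:3].T@T[:3,3];s=(z-o[2])/r[:,2];return o+s[:,None]*r
def cloud(n,d):
    K,D,T=cam(n);v,u=np.mgrid[:480,:640]
    r=cv2.undistortPoints(np.stack([u,v],-1).reshape(-1,1,2).astype(float),K,D).reshape(480,640,2)
    P=np.dstack([r*d[...,None],d]);return (P-T[:3,3])@T[:3,:3]
def proj(n,X):
    K,D,T=cam(n);return cv2.projectPoints(np.array(X,float).reshape(-1,3),cv2.Rodrigues(T[:3,:3])[0],T[:3,3],K,D)[0].reshape(-1,2)
E
python3 - <<'E'
from h import *
p=np.load("pics/top0_p.npy")
def crop(a,b,c,d,s,name): cv2.imwrite(name,cv2.resize(p[b:d,a:c,::-1],None,fx=s,fy=s,interpolation=cv2.INTER_CUBIC))
crop(190,200,350,310,5,"pics/c1.png")
crop(380,180,520,320,4,"pics/c2.png")
crop(310,170,390,230,8,"pics/c3.png")
P=cloud("top",np.load("pics/top0_d.npy"))
hsv=cv2.cvtColor(p,cv2.COLOR_RGB2HSV)
def reg(box,cond,zl,zh,name):
    a,b,c,d=box;m=np.zeros((480,640),bool);m[b:d,a:c]=1
    m&=cond&(P[...,2]>zl)&(P[...,2]<zh)
    pts=P[m];(cx,cy),(w,h),an=cv2.minAreaRect((pts[:,:2]*1000).astype(np.float32))
    print(name,m.sum(),pts.mean(0).round(4),"rect",round(cx,1),round(cy,1),round(w,1),round(h,1),round(an,1))
al=np.ones((480,640),bool)
reg((322,270,345,295),al,.024,.036,"relay")
reg((385,258,412,282),al,.034,.048,"cap")
reg((262,255,300,297),al,.042,.062,"chokeB top")
reg((205,208,240,248),al,.042,.062,"chokeW top")
reg((262,255,300,297),al,.03,.048,"chokeB mid")
blue=(hsv[...,0]>105)&(hsv[...,0]<125)&(hsv[...,1]>120)
reg((258,255,304,297),blue,-.01,.014,"padB")
wh=(hsv[...,1]<60)&(hsv[...,2]>140)
reg((198,205,245,252),wh,-.01,.014,"padW")
reg((320,175,382,232),al,.03,.05,"scanner")
reg((430,192,500,248),al,.040,.052,"capbin rim")
reg((440,250,510,308),al,.040,.052,"relbin rim")
E
```

```text
relay 141 [ 0.4356 -0.0102  0.03  ] rect 435.8 -10.2 26.5 33.5 63.5
cap 112 [ 0.4692 -0.1745  0.0401] rect 469.2 -174.7 29.0 27.5 50.5
chokeB top 298 [0.4543 0.1267 0.0508] rect 454.9 127.1 50.2 40.0 23.6
chokeW top 290 [0.5837 0.288  0.0506] rect 584.6 288.6 50.5 39.5 31.2
chokeB mid 66 [0.4506 0.1242 0.0446] rect 453.9 126.7 48.0 40.0 23.6
padB 529 [0.4532 0.1332 0.0042] rect 455.4 131.3 82.0 80.7 7.1
padW 465 [0.5687 0.2879 0.0042] rect 577.6 289.2 81.4 81.1 15.7
scanner 1996 [ 0.6442 -0.055   0.0391] rect 646.3 -55.3 129.8 112.1 79.5
capbin rim 666 [ 0.5998 -0.3371  0.0445] rect 600.2 -358.8 120.5 151.2 0.3
relbin rim 391 [ 0.4402 -0.372   0.0444] rect 440.0 -369.3 150.7 121.0 88.9
```

View pics/c1.png

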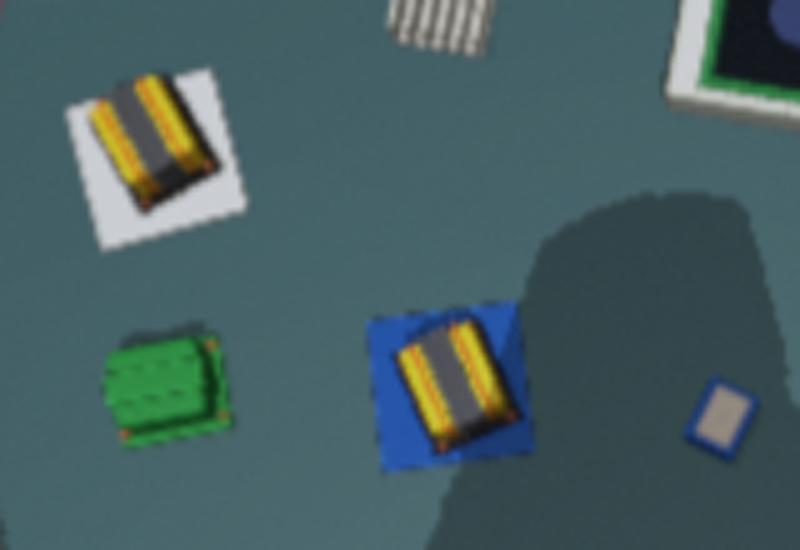

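View pics/c2.png

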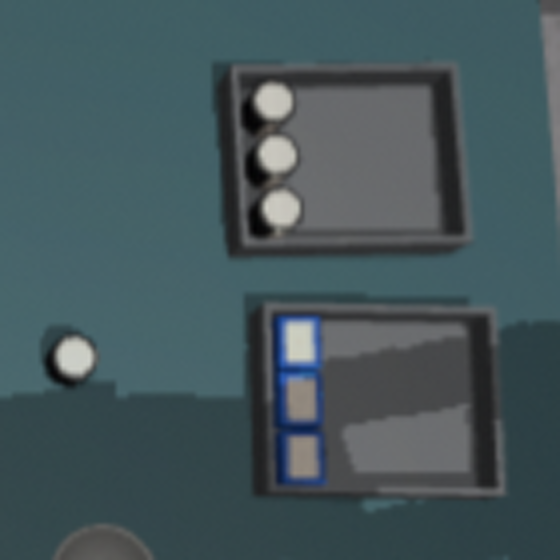

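View pics/c3.png

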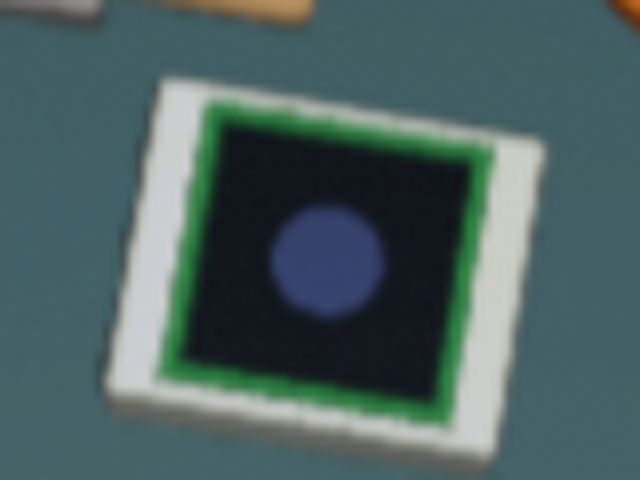

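```bash
cat >> h.py <<'E'
def state():
    from scipy.spatial.transform import Rotation as R
    o=ctrl.get_obs();q=o["eef_rot"];r=R.from_quat([q[1],q[2],q[3],q[0]]);return o,r
def to(x,y,z,yaw,base_yaw=None):
    """shift in present tool axes; rotation vec remaining in tool frame to point down w/ jaw yaw deg"""
    from scipy.spatial.transform import Rotation as R
    o,r=state();p=o["eef_pos"];a=np.radians(yaw)
    T=R.from_euler("z",a)*R.from_euler("x",np.pi)
    rv=(r.inv()*T).as_rotvec()
    m=r.as_matrix();print("t",round(o["time_s"],2),"pos",p.round(4),"yaw",np.degrees(np.arctan2(m[1,0],m[0,0])).round(2),"open",round(o["opening"],3),"F",o["wrist_force"].round(2))
    d=np.array([x,y,z])-p
    print("shift now-axes",r.inv().apply(d).round(4),"after-turn axes",T.inv().apply(d).round(4),"turn",rv.round(4))
E
python3 - <<'E'
from h import *
print(onplane("top",[[310+328/8,170+262/8]],.04))
w=[[214,122],[481,153],[440,412],[173,368]]
w=[[310+a/8,170+b/8] for a,b in w]
q=onplane("top",w,.04);print(q,q.mean(0))
to(.4692,-.1745,.15,0)
E
python3 -m pendant '[[[0,0,0.013,0,0,-0.142,-1],[0,0,0.013,0,0,-0.142,-1],[0,0,0.013,0,0,-0.142,-1],[0,0,0.013,0,0,-0.142,-1],[0,0,0.013,0,0,-0.142,-1],[0,0,0.013,0,0,-0.142,-1],[0,0,0.013,0,0,-0.142,-1],[0,0,0.013,0,0,-0.142,-1]]]'
python3 -c "
from h import *
to(.4692,-.1745,.15,0)"
```

```text
[[ 0.6439921  -0.05699397  0.04      ]]
[[ 0.69201054 -0.02023445  0.04      ]
 [ 0.68082891 -0.10809694  0.04      ]
 [ 0.59332365 -0.09252071  0.04      ]
 [ 0.60862743 -0.00588173  0.04      ]] [ 0.64369763 -0.05668346  0.04      ]
t 0.1 pos [ 0.2431 -0.5206  0.2555] yaw -64.98 open 1.0 F [-0.99 -0.21 -0.03]
shift now-axes [-0.2178 -0.3512  0.1059] after-turn axes [ 0.2261 -0.3461  0.1055] turn [-1.100e-03  1.200e-03 -1.134e+00]
time_s: 0.9
eef_pos: [0.2432, -0.5207, 0.1513]
eef_rot: [-0.0, 1.0, 0.004, -0.0]
wrist_force: [0.5, -0.6, 0.4]
opening: 0.996
t 0.9 pos [ 0.2432 -0.5207  0.1513] yaw 0.45 open 0.996 F [ 0.53 -0.61  0.44]
shift now-axes [ 0.2287 -0.3444  0.0016] after-turn axes [ 0.226  -0.3462  0.0013] turn [-0.0009  0.0002  0.0078]
```

```bash

python3 -m pendant '[[[0.0228,-0.0345,0,0,0,0,-1],[0.0228,-0.0345,0,0,0,0,-1],[0.0228,-0.0345,0,0,0,0,-1],[0.0228,-0.0345,0,0,0,0,-1],[0.0228,-0.0345,0,0,0,0,-1],[0.0228,-0.0345,0,0,0,0,-1],[0.0228,-0.0345,0,0,0,0,-1],[0.0228,-0.0345,0,0,0,0,-1],[0.0228,-0.0345,0,0,0,0,-1],[0.0228,-0.0345,0,0,0,0,-1]]]'
python3 -m pendant '[[[0,0,0,0,0,0,-1]]]'
python3 -c "
from h import *
to(.4692,-.1745,.031,0)"
```

```text
time_s: 1.9
eef_pos: [0.4711, -0.1739, 0.1521]
eef_rot: [-0.0, 1.0, 0.001, -0.0]
wrist_force: [0.1, -0.7, -0.4]
opening: 0.998
time_s: 2.0
eef_pos: [0.472, -0.1716, 0.152]
eef_rot: [-0.001, 1.0, 0.004, 0.0]
wrist_force: [-0.7, -0.9, -0.7]
opening: 0.998
t 2.0 pos [ 0.472  -0.1716  0.152 ] yaw 0.41 open 0.998 F [-0.68 -0.9  -0.69]
shift now-axes [-0.0029  0.0031  0.121 ] after-turn axes [-0.0028  0.0029  0.121 ] turn [-0.0015 -0.0001  0.0071]
```

Correct and descend, then close.

```bash

python3 -m pendant '[[[-0.0029,0.003,0.02,0,0,0,-1],[0,0,0.03,0,0,0,-1],[0,0,0.03,0,0,0,-1],[0,0,0.02,0,0,0,-1],[0,0,0.015,0,0,0,-1],[0,0,0.005,0,0,0,-1],[0,0,0,0,0,0,-1]]]'
python3 -c "
from h import *
to(.4692,-.1745,.031,0)"
python3 -m pendant '[[[0,0,0,0,0,0,1],[0,0,0,0,0,0,1],[0,0,0,0,0,0,1],[0,0,0,0,0,0,1],[0,0,0,0,0,0,1]]]'
```

```text
time_s: 2.7
eef_pos: [0.4668, -0.1787, 0.0316]
eef_rot: [-0.001, 1.0, 0.001, -0.001]
wrist_force: [-0.2, 0.8, -0.3]
opening: 0.995
t 2.7 pos [ 0.4668 -0.1787  0.0316] yaw 0.08 open 0.995 F [-0.2   0.79 -0.26]
shift now-axes [ 0.0024 -0.0042  0.0006] after-turn axes [ 0.0024 -0.0042  0.0006] turn [-0.001   0.0017  0.0014]
time_s: 3.2
eef_pos: [0.4683, -0.1789, 0.0332]
eef_rot: [0.0, 1.0, 0.001, 0.001]
wrist_force: [-1.2, -0.4, 5.8]
opening: 0.337
```

```bash

python3 -m pendant '[[[0,0,0,0,0,0,1],[0,0,0,0,0,0,1]]]'
python3 -c "
from h import *
to(.5997,-.394,.12,0)"
```

```text
time_s: 3.4
eef_pos: [0.4683, -0.1789, 0.0332]
eef_rot: [0.0, 1.0, 0.001, 0.001]
wrist_force: [-1.8, 1.2, 6.3]
opening: 0.331
t 3.4 pos [ 0.4683 -0.1789  0.0332] yaw 0.12 open 0.331 F [-1.82  1.24  6.28]
shift now-axes [ 0.1311  0.2154 -0.0865] after-turn axes [ 0.1314  0.2151 -0.0868] turn [ 0.0008 -0.0012  0.0022]
```

```bash

python3 -m pendant '[[[0,0,-0.03,0,0,0,1],[0,0,-0.04,0,0,0,1],[0.003,0.0045,-0.03,0,0,0,1],[0.016,0.0263,0,0,0,0,1],[0.016,0.0263,0,0,0,0,1],[0.016,0.0263,0,0,0,0,1],[0.016,0.0263,0,0,0,0,1],[0.016,0.0263,0,0,0,0,1],[0.016,0.0263,0,0,0,0,1],[0.016,0.0263,0,0,0,0,1]]]'
python3 -m pendant '[[[0.016,0.0263,0,0,0,0,1],[0,0,0,0,0,0,1],[0,0,0,0,0,0,1]]]'
python3 -c "
from h import *
to(.5997,-.394,.04,0)"
```

```text
time_s: 4.4
eef_pos: [0.5835, -0.3678, 0.132]
eef_rot: [-0.0, 1.0, 0.001, -0.0]
wrist_force: [-0.1, -0.7, -0.4]
opening: 0.337
time_s: 4.7
eef_pos: [0.5987, -0.3931, 0.1314]
eef_rot: [-0.001, 1.0, 0.001, -0.001]
wrist_force: [0.2, 0.5, -0.3]
opening: 0.337
t 4.7 pos [ 0.5987 -0.3931  0.1314] yaw 0.09 open 0.337 F [ 0.16  0.55 -0.33]
shift now-axes [0.0011 0.0011 0.0914] after-turn axes [0.001  0.0009 0.0914] turn [-0.0012  0.001   0.0015]
```

```bash

python3 -m pendant '[[[0,0,0.03,0,0,0,1],[0,0,0.035,0,0,0,1],[0,0,0.018,0,0,0,1],[0,0,0.009,0,0,0,1],[0,0,0,0,0,0,1]]]'
python3 -m pendant '[[[0,0,0,0,0,0,-0.3],[0,0,0,0,0,0,-0.3],[0,0,0,0,0,0,-0.3]]]'
```

```text
time_s: 5.2
eef_pos: [0.5988, -0.3924, 0.0397]
eef_rot: [-0.001, 1.0, 0.001, -0.001]
wrist_force: [-0.5, 1.3, 0.2]
opening: 0.335
time_s: 5.5
eef_pos: [0.5999, -0.3939, 0.042]
eef_rot: [0.001, 1.0, 0.001, 0.001]
wrist_force: [0.3, 0.5, -0.8]
opening: 0.651
```

Retract and head to the relay (yaw -26.5°).

```bash

python3 -m pendant '[[[0,0,-0.03,0,0,0.077,-0.3],[0,0,-0.04,0,0,0.077,-0.3],[0,0,-0.04,0,0,0.077,-1],[0,0,0,0,0,0.077,-1],[0,0,0,0,0,0.077,-1],[0,0,0,0,0,0.077,-1]]]'
python3 -c "
from h import *
to(.4357,-.0102,.15,-26.5)"
```

```text
time_s: 6.1
eef_pos: [0.5994, -0.3936, 0.1519]
eef_rot: [0.001, 0.973, -0.23, 0.001]
wrist_force: [-0.4, 0.3, 0.2]
opening: 1.001
t 6.1 pos [ 0.5994 -0.3936  0.1519] yaw -26.54 open 1.001 F [-0.41  0.32  0.16]
shift now-axes [-0.3178 -0.2698  0.0011] after-turn axes [-0.3176 -0.27    0.0019] turn [ 0.0006 -0.002  -0.0007]
```

```bash

python3 -m pendant '[[[-0.0318,-0.027,0,0,0,0,-1],[-0.0318,-0.027,0,0,0,0,-1],[-0.0318,-0.027,0,0,0,0,-1],[-0.0318,-0.027,0,0,0,0,-1],[-0.0318,-0.027,0,0,0,0,-1],[-0.0318,-0.027,0,0,0,0,-1],[-0.0318,-0.027,0,0,0,0,-1],[-0.0318,-0.027,0,0,0,0,-1],[-0.0318,-0.027,0,0,0,0,-1],[-0.0318,-0.027,0,0,0,0,-1]]]'
python3 -m pendant '[[[0,0,0.02,0,0,0,-1],[0,0,0.02,0,0,0,-1],[0,0,0,0,0,0,-1]]]'
python3 - <<'E'
from h import *
to(.4357,-.0102,.036,-26.5)
p,d=ctrl.camera("scene");cv2.imwrite("pics/s1.png",p[:,:,::-1])
E
```

```text
time_s: 7.1
eef_pos: [0.4336, -0.0089, 0.1512]
eef_rot: [0.0, 0.974, -0.228, 0.001]
wrist_force: [0.5, 1.4, -0.5]
opening: 1.003
time_s: 7.4
eef_pos: [0.4326, -0.0094, 0.1091]
eef_rot: [-0.0, 0.974, -0.228, -0.001]
wrist_force: [-0.6, 0.5, -0.1]
opening: 1.001
t 7.4 pos [ 0.4326 -0.0094  0.1091] yaw -26.32 open 1.001 F [-0.58  0.54 -0.09]
shift now-axes [ 0.0034 -0.0007  0.0731] after-turn axes [ 0.0032 -0.0006  0.0731] turn [0.0005 0.0028 0.0032]
```

View pics/s1.png

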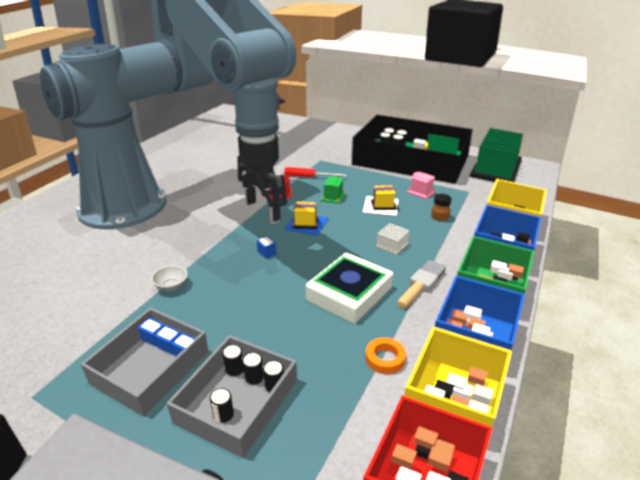

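```bash

python3 -m pendant '[[[0.0033,-0.0006,0.025,0,0,0,-1],[0,0,0.025,0,0,0,-1],[0,0,0.015,0,0,0,-1],[0,0,0.006,0,0,0,-1],[0,0,0,0,0,0,-1],[0,0,0,0,0,0,1],[0,0,0,0,0,0,1],[0,0,0,0,0,0,1],[0,0,0,0,0,0,1],[0,0,0,0,0,0,1]]]'
python3 -m pendant '[[[0,0,0,0,0,0,1],[0,0,-0.01,0,0,0,1],[0,0,-0.03,0,0,-0.077,1],[0,0,-0.04,0,0,-0.077,1],[0,0,-0.03,0,0,-0.077,1],[0,0,0,0,0,-0.077,1],[0,0,0,0,0,-0.077,1],[0,0,0,0,0,-0.077,1]]]'
python3 -c "
from h import *
to(.44,-.405,.04,0)"
```

```text
time_s: 8.45
eef_pos: [0.4379, -0.0112, 0.0402]
eef_rot: [0.0, 0.974, -0.228, 0.001]
wrist_force: [-1.4, 0.6, 7.4]
opening: 0.382
time_s: 9.25
eef_pos: [0.4374, -0.011, 0.1503]
eef_rot: [0.0, 1.0, 0.003, 0.001]
wrist_force: [-0.8, 0.1, -0.7]
opening: 0.382
t 9.25 pos [ 0.4374 -0.011   0.1503] yaw 0.3 open 0.382 F [-0.8   0.07 -0.74]
shift now-axes [0.0004 0.394  0.1105] after-turn axes [0.0026 0.394  0.1103] turn [ 0.0004 -0.0013  0.0053]
```

```bash

python3 -m pendant '[[[0,0.0394,0,0,0,0,1],[0,0.0394,0,0,0,0,1],[0,0.0394,0,0,0,0,1],[0,0.0394,0,0,0,0,1],[0,0.0394,0,0,0,0,1],[0,0.0394,0,0,0,0,1],[0,0.0394,0,0,0,0,1],[0,0.0394,0,0,0,0,1],[0,0.0394,0,0,0,0,1],[0,0.0394,0,0,0,0,1]]]'
python3 -m pendant '[[[0,0,0.02,0,0,0,1],[0,0,0,0,0,0,1]]]'
python3 -c "
from h import *
to(.44,-.405,.0455,0)"
```

```text
time_s: 10.25
eef_pos: [0.4377, -0.4065, 0.1499]
eef_rot: [-0.0, 1.0, 0.001, 0.0]
wrist_force: [0.7, 0.1, -0.1]
opening: 0.383
time_s: 10.45
eef_pos: [0.4365, -0.4045, 0.1272]
eef_rot: [-0.002, 1.0, 0.0, -0.001]
wrist_force: [-0.5, 0.6, -1.8]
opening: 0.383
t 10.45 pos [ 0.4365 -0.4045  0.1272] yaw 0.01 open 0.383 F [-0.53  0.65 -1.83]
shift now-axes [0.0038 0.0008 0.0817] after-turn axes [0.0035 0.0005 0.0817] turn [-0.0039  0.0027  0.0002]
```

```bash

python3 -m pendant '[[[0.0025,0,0.03,0,0,0,1],[0,0,0.03,0,0,0,1],[0,0,0.015,0,0,0,1],[0,0,0.007,0,0,0,1],[0,0,0,0,0,0,1],[0,0,0,0,0,0,-0.3],[0,0,0,0,0,0,-0.3],[0,0,0,0,0,0,-0.3]]]'
python3 -m pendant '[[[0,0,-0.03,0,0,0,-0.3],[0,0,-0.04,0,0,0.14,-0.3],[0,0,-0.04,0,0,0.14,-1],[0,0,-0.03,0,0,0.14,-1],[0,0,0,0,0,0.14,-1],[0,0,0,0,0,0.14,-1],[0,0,0,0,0,0.14,-1],[0,0,0,0,0,0.14,-1],[0,0,0,0,0,0.14,-1]]]'
python3 - <<'E'
from h import *
to(.4545,.127,.18,-66.4)
p,d=ctrl.camera("scene");cv2.imwrite("pics/s2.png",p[:,:,::-1])
p,d=ctrl.camera("top");cv2.imwrite("pics/t2.png",p[:,:,::-1]);np.save("pics/t2d.npy",d)
P=cloud("top",d)
for n,b in (("B",(262,255,300,297)),("W",(205,208,240,248))):
    a,b_,c,e=b;m=np.zeros((480,640),bool);m[b_:e,a:c]=1;z=P[...,2]
    t=P[m&(z>.042)&(z<.062)];print(n,cv2.minAreaRect((t[:,:2]*1000).astype(np.float32)),np.median(t[:,2]))
E
```

```text
time_s: 11.25
eef_pos: [0.4411, -0.4058, 0.0487]
eef_rot: [0.001, 1.0, 0.001, 0.001]
wrist_force: [0.3, -0.4, -0.3]
opening: 0.651
time_s: 12.15
eef_pos: [0.4406, -0.4052, 0.1881]
eef_rot: [0.0, 0.846, -0.533, 0.0]
wrist_force: [0.6, -1.2, -0.4]
opening: 0.998
t 12.15 pos [ 0.4406 -0.4052  0.1881] yaw -64.39 open 0.998 F [ 0.62 -1.15 -0.38]
shift now-axes [-0.4739 -0.2425  0.0076] after-turn axes [-0.4821 -0.2258  0.0081] turn [-0.0002 -0.0011  0.035 ]
B ((454.737548828125, 127.00277709960938), (50.31505584716797, 39.951175689697266), 23.80716323852539) 0.05074692576443313
W ((584.239501953125, 288.50970458984375), (51.725196838378906, 39.8363151550293), 31.2181339263916) 0.050319476666289484
```

View pics/s2.png

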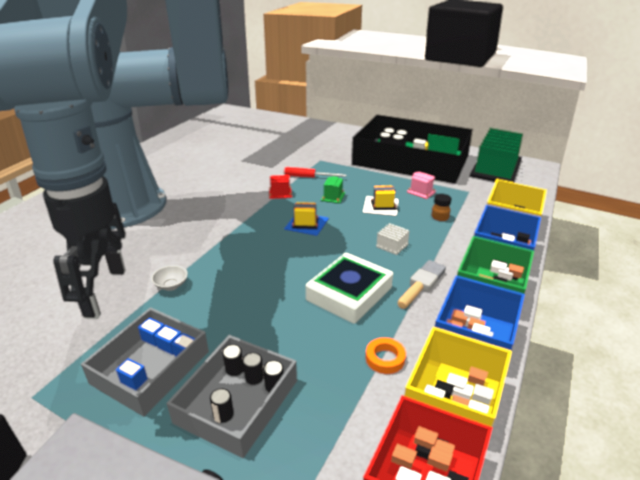

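View pics/t2.png

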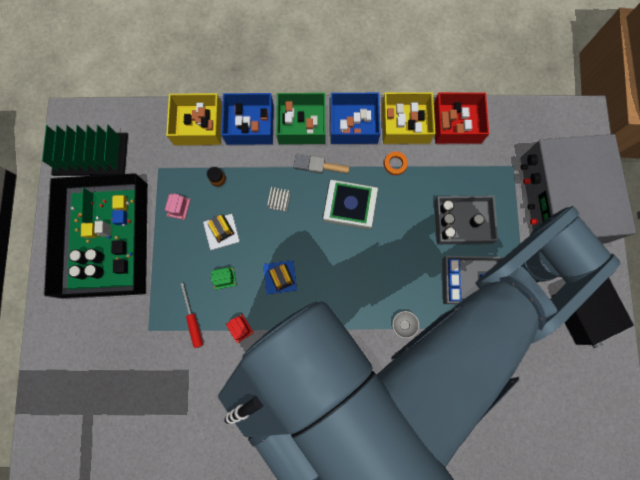

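```bash

python3 -m pendant '[[[-0.0395,-0.0202,0,0,0,0,-1],[-0.0395,-0.0202,0,0,0,0,-1],[-0.0395,-0.0202,0,0,0,0,-1],[-0.0395,-0.0202,0,0,0,0,-1],[-0.0395,-0.0202,0,0,0,0,-1],[-0.0395,-0.0202,0,0,0,0,-1],[-0.0395,-0.0202,0,0,0,0,-1],[-0.0395,-0.0202,0,0,0,0,-1],[-0.0395,-0.0202,0,0,0,0,-1],[-0.0395,-0.0202,0,0,0,0,-1]]]'
python3 -m pendant '[[[-0.0395,-0.0202,0,0,0,0,-1],[-0.0395,-0.0202,0,0,0,0,-1],[0,0,0.04,0,0,0.033,-1],[0,0,0,0,0,0,-1],[0,0,0,0,0,0,-1]]]'
python3 - <<'E'
from h import *
to(.4547,.127,.048,-66.2)
w=np.array([(66,108),(211,68),(247,210),(103,250)])/5+[190,200]
b=np.array([(366,320),(520,299),(535,452),(384,472)])/5+[190,200]
for c in (w,b):
    q=onplane("top",c,.004);print(q.mean(0),q[0]-q[1],q[1]-q[2])
def sc(uv):print(onplane("top",[uv],.052))
E
```

```text
time_s: 13.25
eef_pos: [0.4494, 0.0402, 0.188]
eef_rot: [-0.0, 0.849, -0.529, 0.001]
wrist_force: [1.2, 0.1, -0.1]
opening: 1.001
time_s: 13.75
eef_pos: [0.4506, 0.1271, 0.1473]
eef_rot: [0.001, 0.84, -0.543, -0.001]
wrist_force: [1.0, -0.8, -0.3]
opening: 0.997
t 13.75 pos [0.4506 0.1271 0.1473] yaw -65.77 open 0.997 F [ 1.01 -0.75 -0.29]
shift now-axes [ 0.0019 -0.0039  0.0993] after-turn axes [ 0.0018 -0.0037  0.0993] turn [0.0018 0.0006 0.0075]
[0.57657075 0.28745978 0.004     ] [-0.02143499  0.07698861  0.        ] [0.07765359 0.02139379 0.        ]
[0.45429681 0.12941398 0.004     ] [-0.01056344  0.08082854  0.        ] [0.0804864  0.00816497 0.        ]
```

```bash
cat >> h.py <<'E'
def weigh(n=12):
    F=[];J=[]
    for i in range(n):
        ctrl.camera("top");o=ctrl.get_obs();F.append(o["wrist_force"]);J.append(o["joint_efforts"])
    F=np.array(F);print("F",F.mean(0).round(3),"sd",F.std(0).round(2),"J",np.mean(J,0).round(2),"open",o["opening"],"z",o["eef_pos"],"t",o["time_s"])
E
python3 - <<'E'
from h import *
weigh(8)
E
python3 -m pendant '[[[0.001,-0.002,0.03,0,0,0,-1],[0,0,0.03,0,0,0,-1],[0,0,0.025,0,0,0,-1],[0,0,0.014,0,0,0,-1],[0,0,0,0,0,0,-1],[0,0,0,0,0,0,-1]]]'
python3 - <<'E'
from h import *
to(.4547,.127,.048,-66.2)
p,d=ctrl.camera("scene");cv2.imwrite("pics/s3.png",cv2.resize(p[130:280,220:440,::-1],None,fx=3.5,fy=3.5))
E
```

```text
F [ 0.127 -0.058 -0.41 ] sd [0.62 0.28 0.39] J [ 2.100e-01 -3.414e+01 -3.026e+01  1.000e-02  2.000e-02 -2.000e-02] open 0.9999351254368857 z [0.45165186 0.12680988 0.14799459] t 14.15
time_s: 14.75
eef_pos: [0.4536, 0.1271, 0.0487]
eef_rot: [-0.0, 0.839, -0.544, -0.0]
wrist_force: [0.6, 0.4, 0.7]
opening: 0.998
t 14.75 pos [0.4536 0.1271 0.0487] yaw -65.95 open 0.998 F [0.65 0.43 0.75]
shift now-axes [ 0.0005 -0.0009  0.0007] after-turn axes [ 0.0005 -0.0009  0.0007] turn [-0.      0.      0.0043]
```

View pics/s3.png

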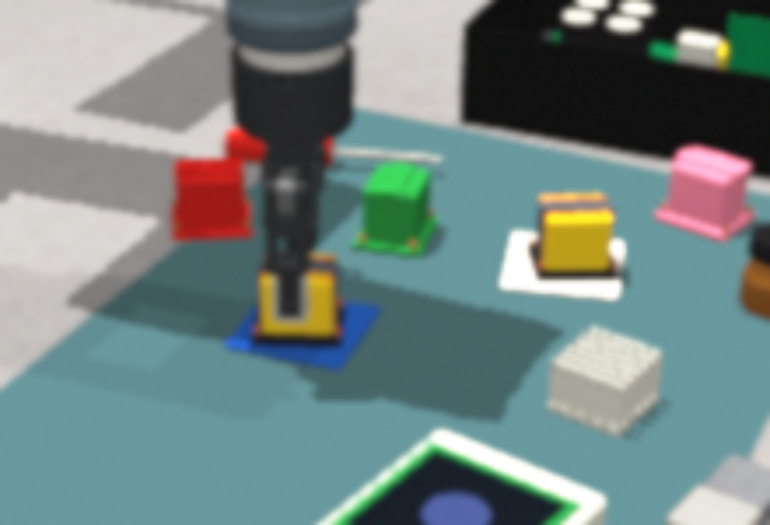

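```bash

python3 -m pendant '[[[0,0,0,0,0,0,1],[0,0,0,0,0,0,1],[0,0,0,0,0,0,1],[0,0,0,0,0,0,1],[0,0,0,0,0,0,1],[0,0,0,0,0,0,1]]]'
python3 -m pendant '[[[0,0,-0.01,0,0,0,1],[0,0,-0.02,0,0,0,1],[0,0,-0.03,0,0,0,1],[0,0,-0.03,0,0,0,1],[0,0,-0.01,0,0,0,1],[0,0,0,0,0,0,1],[0,0,0,0,0,0,1]]]'
python3 - <<'E'
from h import *
weigh(12)
p,d=ctrl.camera("scene");cv2.imwrite("pics/s4.png",cv2.resize(p[100:280,220:440,::-1],None,fx=3.3,fy=3.3))
P=cloud("scene",d);np.save("pics/s4d.npy",d)
E
```

```text
time_s: 15.4
eef_pos: [0.4541, 0.1271, 0.0492]
eef_rot: [-0.0, 0.839, -0.544, 0.001]
wrist_force: [-0.5, -0.6, 5.4]
opening: 0.456
time_s: 16.1
eef_pos: [0.4525, 0.1271, 0.1472]
eef_rot: [0.0, 0.839, -0.544, -0.001]
wrist_force: [-0.8, 0.4, -4.2]
opening: 0.461
F [-0.377  0.026 -3.044] sd [0.39 0.35 0.57] J [ 1.000e-02 -3.620e+01 -3.183e+01  0.000e+00 -0.000e+00 -0.000e+00] open 0.45752993883727233 z [0.45337432 0.1271643  0.14821001] t 16.7
```

View pics/s4.png

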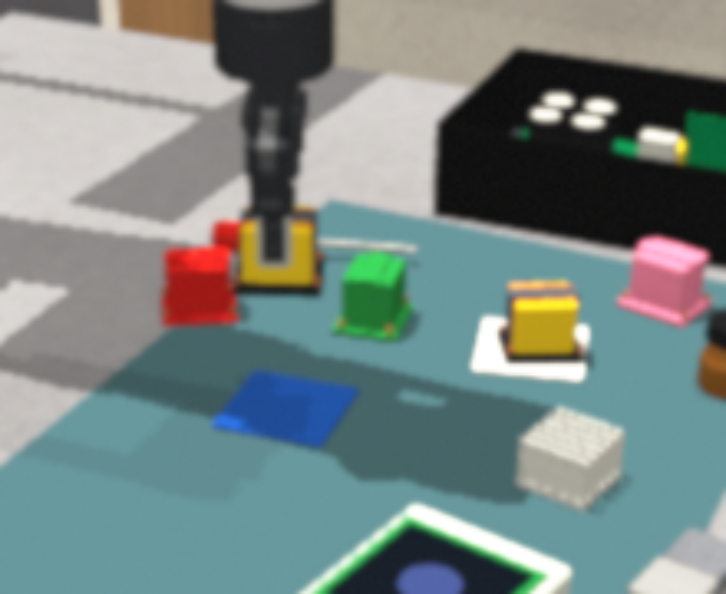

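```bash
python3 -c "
from h import *
to(.455,.130,.0495,-66.2)"
```

```text
t 16.75 pos [0.4534 0.1272 0.1483] yaw -65.95 open 0.456 F [ 0.68  0.2  -2.79]
shift now-axes [-0.0019 -0.0026  0.0988] after-turn axes [-0.0019 -0.0026  0.0988] turn [-0.      0.      0.0044]
```

```bash

python3 -m pendant '[[[-0.002,-0.0025,0.02,0,0,0,1],[0,0,0.03,0,0,0,1],[0,0,0.025,0,0,0,1],[0,0,0.015,0,0,0,1],[0,0,0.006,0,0,0,1],[0,0,0.002,0,0,0,1],[0,0,0,0,0,0,1]]]'
python3 -c "
from h import *
to(.455,.130,.0495,-66.2)"
```

```text
time_s: 17.45
eef_pos: [0.4554, 0.13, 0.0508]
eef_rot: [-0.0, 0.839, -0.544, 0.0]
wrist_force: [-0.1, -0.2, -3.5]
opening: 0.458
t 17.45 pos [0.4554 0.13   0.0508] yaw -65.95 open 0.458 F [-0.09 -0.2  -3.5 ]
shift now-axes [-0.0002  0.0004  0.0013] after-turn axes [-0.0002  0.0004  0.0013] turn [-0.0008 -0.0003  0.0044]
```

```bash

python3 -m pendant '[[[0,0,0.0015,0,0,0,1],[0,0,0.001,0,0,0,1],[0,0,0,0,0,0,1]]]'
python3 -m pendant '[[[0,0,0,0,0,0,-1],[0,0,0,0,0,0,-1],[0,0,0,0,0,0,-1],[0,0,0,0,0,0,-1]]]'
python3 -m pendant '[[[0,0,-0.02,0,0,0,-1],[0,0,-0.03,0,0,-0.043,-1],[0,0,-0.03,0,0,-0.043,-1],[0,0,-0.03,0,0,-0.043,-1],[0,0,0,0,0,0,-1]]]'
python3 -c "
from h import *
to(.5843,.2885,.15,-58.8)
weigh(6)"
```

```text
time_s: 17.75
eef_pos: [0.4558, 0.1301, 0.0492]
eef_rot: [-0.001, 0.839, -0.544, 0.001]
wrist_force: [-1.6, -1.2, 4.5]
opening: 0.462
time_s: 18.15
eef_pos: [0.455, 0.13, 0.0479]
eef_rot: [-0.0, 0.839, -0.544, 0.0]
wrist_force: [0.1, 0.2, -0.7]
opening: 1.0
time_s: 18.65
eef_pos: [0.4578, 0.1302, 0.1621]
eef_rot: [-0.002, 0.873, -0.489, 0.003]
wrist_force: [0.6, -0.7, -0.7]
opening: 1.0
t 18.65 pos [0.4578 0.1302 0.1621] yaw -58.49 open 1.0 F [ 0.62 -0.73 -0.71]
shift now-axes [-0.0689 -0.1905  0.0131] after-turn axes [-0.0699 -0.1902  0.0121] turn [-0.0071 -0.004   0.0054]
F [-0.145 -0.136 -0.187] sd [0.29 0.61 0.52] J [ 2.000e-02 -3.567e+01 -3.189e+01  0.000e+00  1.000e-02 -3.000e-02] open 0.999186287505205 z [0.45386811 0.12994111 0.15640068] t 18.95
```

```bash
python3 -c "
from h import *
to(.5843,.2885,.156,-58.8)"
```

```text
t 18.95 pos [0.4539 0.1299 0.1564] yaw -58.57 open 0.999 F [-0.3 -0.9 -0.2]
shift now-axes [-0.0673 -0.194   0.    ] after-turn axes [-0.0681 -0.1937  0.0004] turn [0.0024 0.0014 0.0039]
```

```bash

python3 -m pendant '[[[-0.0113,-0.0323,0,0,0,0.004,-1],[-0.0112,-0.0323,0,0,0,0,-1],[-0.0112,-0.0323,0,0,0,0,-1],[-0.0112,-0.0323,0,0,0,0,-1],[-0.0112,-0.0323,0,0,0,0,-1],[-0.0112,-0.0323,0,0,0,0,-1],[0,0,0,0,0,0,-1],[0,0,0,0,0,0,-1]]]'
python3 - <<'E'
from h import *
weigh(7)
to(.5843,.2885,.049,-58.8)
E
```

```text
time_s: 19.75
eef_pos: [0.5848, 0.2882, 0.1558]
eef_rot: [0.001, 0.871, -0.49, -0.001]
wrist_force: [-0.6, -0.5, 0.1]
opening: 0.999
F [-0.213  0.265 -0.138] sd [0.72 0.33 0.34] J [ 2.100e-01 -5.481e+01 -3.304e+01  1.000e-02 -1.000e-02  0.000e+00] open 1.000114452863134 z [0.58545744 0.28749498 0.15810207] t 20.1
t 20.1 pos [0.5855 0.2875 0.1581] yaw -58.83 open 1.0 F [-0.04  0.34 -0.56]
shift now-axes [-0.0015  0.0005  0.1091] after-turn axes [-0.0015  0.0005  0.1091] turn [-0.0002 -0.0001 -0.0005]
```

```bash

python3 -m pendant '[[[-0.001,0,0.03,0,0,0,-1],[0,0,0.03,0,0,0,-1],[0,0,0.03,0,0,0,-1],[0,0,0.012,0,0,0,-1],[0,0,0.006,0,0,0,-1],[0,0,0,0,0,0,-1],[0,0,0,0,0,0,-1]]]'
python3 -c "
from h import *
to(.5843,.2885,.049,-58.8)"
```

```text
time_s: 20.8
eef_pos: [0.5863, 0.2892, 0.0515]
eef_rot: [-0.001, 0.871, -0.491, 0.001]
wrist_force: [-0.6, -0.1, 0.1]
opening: 1.0
t 20.8 pos [0.5863 0.2892 0.0515] yaw -58.79 open 1.0 F [-0.56 -0.07  0.11]
shift now-axes [-0.0004  0.0021  0.0025] after-turn axes [-0.0004  0.0021  0.0025] turn [-0.0025 -0.0007  0.0002]
```

```bash

python3 -m pendant '[[[0,0.002,0.0015,0,0,0,-1],[0,0,0,0,0,0,1],[0,0,0,0,0,0,1],[0,0,0,0,0,0,1],[0,0,0,0,0,0,1],[0,0,0,0,0,0,1],[0,0,0,0,0,0,1]]]'
python3 -m pendant '[[[0,0,-0.01,0,0,0,1],[0,0,-0.02,0,0,0,1],[0,0,-0.03,0,0,0,1],[0,0,-0.03,0,0,0,1],[0,0,-0.01,0,0,0,1],[0,0,0,0,0,0,1],[0,0,0,0,0,0,1]]]'
python3 - <<'E'
from h import *
weigh(14)
to(.577,.288,.05,-58.8)
p,d=ctrl.camera("scene");cv2.imwrite("pics/s5.png",cv2.resize(p[60:290,220:500,::-1],None,fx=2.6,fy=2.6))
p,d=ctrl.camera("top");cv2.imwrite("pics/t5.png",cv2.resize(p[190:310,180:360,::-1],None,fx=4,fy=4))
E
```

```text
time_s: 21.5
eef_pos: [0.584, 0.2879, 0.0489]
eef_rot: [-0.0, 0.871, -0.491, 0.0]
wrist_force: [-0.1, 0.1, 4.4]
opening: 0.458
time_s: 22.2
eef_pos: [0.5821, 0.2876, 0.1464]
eef_rot: [0.001, 0.871, -0.491, -0.001]
wrist_force: [0.2, 0.1, -6.3]
opening: 0.457
F [ 3.000e-03 -9.100e-02 -5.482e+00] sd [0.38 0.67 0.58] J [ 1.000e-02 -5.895e+01 -3.519e+01  0.000e+00 -0.000e+00 -0.000e+00] open 0.45961210201027924 z [0.58341559 0.28794474 0.14834504] t 22.9
t 22.9 pos [0.5834 0.2879 0.1483] yaw -58.78 open 0.46 F [-0.33 -1.51 -6.18]
shift now-axes [-0.0034  0.0055  0.0983] after-turn axes [-0.0034  0.0055  0.0983] turn [-0.0001  0.      0.0003]
```

View pics/s5.png

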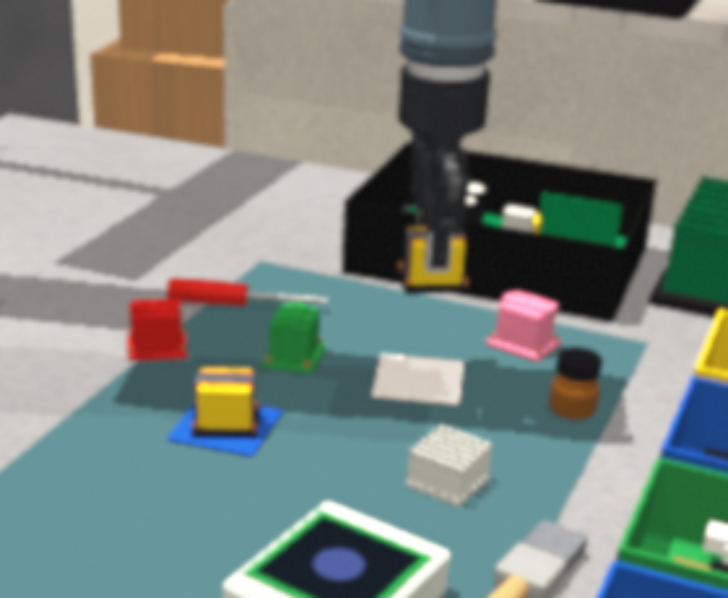

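View pics/t5.png

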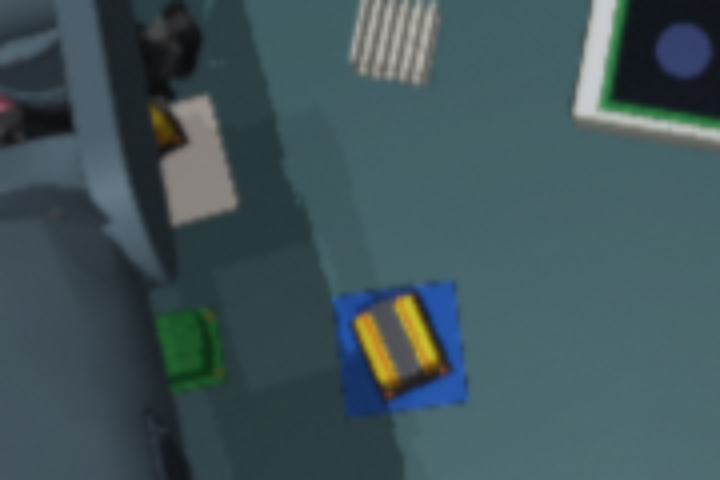

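```bash
python3 - <<'E'
from h import *
p,d=ctrl.camera("top");P=cloud("top",d);z=P[...,2]
hsv=cv2.cvtColor(p,cv2.COLOR_RGB2HSV)
m=np.zeros((480,640),bool);m[255:297,262:300]=1
r=lambda t:cv2.minAreaRect((t[:,:2]*1000).astype(np.float32))
print("choke",r(P[m&(z>.042)&(z<.062)]))
blue=(hsv[...,0]>105)&(hsv[...,0]<125)&(hsv[...,1]>120)
m[:]=0;m[255:300,258:304]=1
print("pad",r(P[m&blue&(z<.014)]))
to(.645,-.0565,.185,-58.8)
E
```

```text
choke ((456.9537658691406, 130.46604919433594), (50.517982482910156, 39.837345123291016), 23.791440963745117)
pad ((454.6841125488281, 131.43235778808594), (81.59379577636719, 81.06169128417969), 7.537624835968018)
t 23.05 pos [0.5834 0.2879 0.1483] yaw -58.79 open 0.457 F [ 0.67 -0.29 -5.28]
shift now-axes [ 0.3264  0.1258 -0.0367] after-turn axes [ 0.3265  0.1257 -0.0367] turn [-0.0001 -0.      0.0002]
```

```bash

python3 -m pendant '[[[0,0,-0.012,0,0,0,1],[0,0,-0.018,0,0,0,1],[0.014,0.0054,-0.0067,0,0,0,1],[0.025,0.0096,0,0,0,0,1],[0.025,0.0096,0,0,0,0,1],[0.025,0.0096,0,0,0,0,1],[0.025,0.0096,0,0,0,0,1],[0.025,0.0096,0,0,0,0,1],[0.025,0.0096,0,0,0,0,1],[0.025,0.0096,0,0,0,0,1]]]'
python3 -m pendant '[[[0.025,0.0096,0,0,0,0,1],[0.025,0.0096,0,0,0,0,1],[0.025,0.0096,0,0,0,0,1],[0.025,0.0096,0,0,0,0,1],[0.02,0.0077,0,0,0,0,1],[0.0114,0.0044,0,0,0,0,1],[0.006,0.0023,0,0,0,0,1],[0,0,0,0,0,0,1],[0,0,0,0,0,0,1],[0,0,0,0,0,0,1]]]'
python3 - <<'E'
from h import *
to(.645,-.0565,.185,-58.8)
weigh(4)
p,d=ctrl.camera("scene");cv2.imwrite("pics/s6.png",p[:,:,::-1])
P=cloud("scene",d)
hsv=cv2.cvtColor(p,cv2.COLOR_RGB2HSV);y=(hsv[...,0]>18)&(hsv[...,0]<32)&(hsv[...,1]>150)&(P[...,2]>.12)&(P[...,2]<.22)&(abs(P[...,0]-.645)<.05)&(abs(P[...,1]+.0565)<.05)
print(y.sum(),P[y].min(0),P[y].max(0))
p,d=ctrl.camera("top");cv2.imwrite("pics/t6.png",p[:,:,::-1])
E
```

```text
time_s: 24.05
eef_pos: [0.6194, 0.0866, 0.1857]
eef_rot: [0.0, 0.871, -0.491, 0.0]
wrist_force: [0.2, 0.4, -5.8]
opening: 0.454
time_s: 25.05
eef_pos: [0.6451, -0.0551, 0.185]
eef_rot: [-0.0, 0.872, -0.49, -0.0]
wrist_force: [0.0, -0.2, -5.9]
opening: 0.456
t 25.05 pos [ 0.6451 -0.0551  0.185 ] yaw -58.72 open 0.456 F [ 0.   -0.19 -5.9 ]
shift now-axes [ 0.0011  0.0008 -0.    ] after-turn axes [ 0.0011  0.0008 -0.    ] turn [0.     0.0005 0.0015]
F [ 0.018  0.117 -5.847] sd [0.63 0.25 0.55] J [ -0.1  -57.72 -36.37   0.    -0.     0.  ] open 0.4609394398856519 z [ 0.64525657 -0.05553596  0.18500127] t 25.25
389 [ 0.62005501 -0.08507418  0.1430699 ] [ 0.67664511 -0.0429594   0.1860828 ]
```

View pics/s6.png

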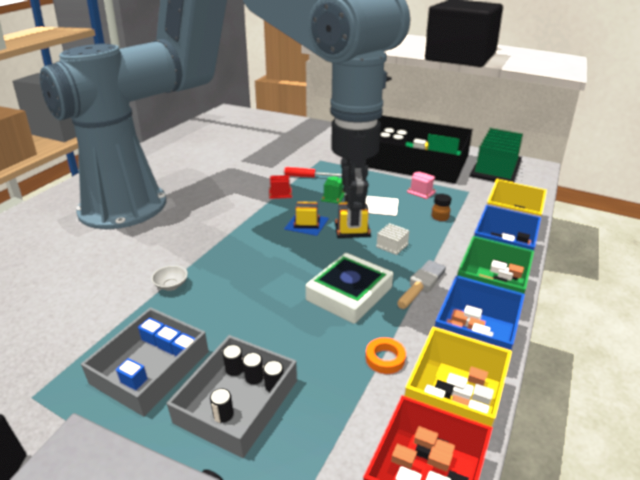

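View pics/t6.png

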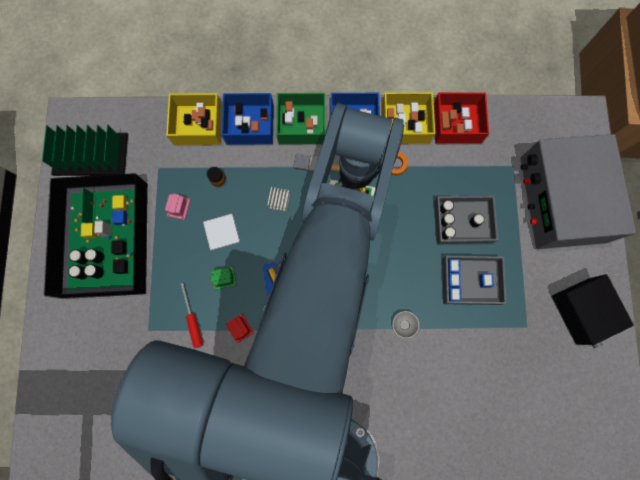

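```bash
python3 -c "
from bench import ctrl
print(ctrl.hand_in())"
```

```text
the job is handed in; nothing more can be done
None
```

The job is handed in at about 25 s, with the choke from the white pad held over the scanner as the heavier one.

- **Sorting:** the capacitor and the relay each stand upright in the free half of their matching bin, and both cameras show this.
- **Weighing:** the blue-pad choke read about 2.6–2.9 N and the white-pad choke about 5.3 N. Joint torques put the blue one nearer 4.4 N, but I did not use them because the empty readings shifted between poses.
- **Lighter choke:** it stands on the blue pad about 2.5 mm from the measured middle. After the final move the arm hid most of it from the top camera, but the scene camera still showed it upright on its pad.
- **Held choke:** its grip held, at an opening of about 0.46. It is upright, with the tool within about 1 mm of the target over the window in both directions. Its underside is about 100 mm above the window by the grip height. The depth image agrees to within a few millimetres, and the wrist force shows only its weight.

While closing on each object the wrist felt 4–7 N upward, well under the limits. The bystanders look unmoved in the last pictures; the arm hid a few of them from the top camera.

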